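# Roll the cap strips home on a multi-well plate

### The job

Take the hand roller from its stand and roll it along the plate with a steady downward push (around 13 N does it, never above 20 N), from one end strip to the other without lifting off between, so that all six cap strips are pressed fully home by the roller alone. Then hang the roller upright back in its stand, centred as it was, and let go, leaving the puck, flask and bottle where they are.

Things in the scene. Friction and masses are not known exactly. Their poses are not given: they have to be found in the camera images.
- nest: Grey fixed press nest on the bench, base 170 x 130 x 14 mm, held down. Origin: centre of its underside on the bench; x runs along its long side, z up. It carries the sprung bed.
- plate: White multi-well plate, 128 x 86 mm, fixed on a dark steel bed that floats on springs 26 mm above the bench: it only sinks straight down, about 1 mm per 5 N after the first 2 to 3 N, 10 mm at most. Origin: centre of the bed's underside; x along the plate (the rolling direction), y along the strips, z up. The plate's top deck is at z = 24 mm.
- sheet (a point): Centre of the flat sheet of six rigid blue cap strips on the plate, at the strips' tops when fully proud (32 mm above the plate's origin; 28 mm when fully home); axes as the plate's. Each strip is 16.5 mm (x) by 76 mm (y), 18 mm apart along x, slides only straight down, takes about 7 N to move and stays where it is left.
- stand: White fixed roller stand: base 70 (x) x 140 (y) x 8 mm, two uprights 50 mm long (x) and 14 mm thick centred at y = -51 and 51 mm, flat tops 95 mm above the bench. Origin: centre of its underside; z up. The roller's crossbar lies on the uprights, its drum hangs in the 88 mm gap between them.
- roller: Hand roller, 0.3 to 0.6 kg: aluminium crossbar 24 (x) x 120 (y) x 10 mm with an upright handle on top and fork and drum below. Origin: centre of the crossbar's underside; y along crossbar and drum axle, z up the handle; it rolls along x. In its stand the origin is 95 mm above the bench, over the stand's origin within 4 mm, axes as the stand's.
- handle (a point): Centre of the roller's orange square handle, 26 x 26 x 60 mm, upright, 40 mm above the roller's origin. Below the crossbar a steel fork 78 mm wide holds a free-turning black drum, 36 mm in diameter, 66 mm wide. The fork length is set differently each time and stiff in use: the drum's lowest line is 46 to 76 mm below the roller's origin, not measured; feel it.
- drum (a joint): Turn of the roller's drum on its axle, rad, unlimited; 0 at the start, about 1 rad for every 18 mm rolled.
- strip1 (a joint): How far cap strip 1 (at x = -45 mm on the plate) is pressed in: 0 = standing fully proud, 0.004 m = fully home; it starts at 0 to 0.001.
- strip2 (a joint): How far cap strip 2 (at x = -27 mm on the plate) is pressed in: 0 = standing fully proud, 0.004 m = fully home; it starts at 0 to 0.001.
- strip3 (a joint): How far cap strip 3 (at x = -9 mm on the plate) is pressed in: 0 = standing fully proud, 0.004 m = fully home; it starts at 0 to 0.001.
- strip4 (a joint): How far cap strip 4 (at x = 9 mm on the plate) is pressed in: 0 = standing fully proud, 0.004 m = fully home; it starts at 0 to 0.001.
- strip5 (a joint): How far cap strip 5 (at x = 27 mm on the plate) is pressed in: 0 = standing fully proud, 0.004 m = fully home; it starts at 0 to 0.001.
- strip6 (a joint): How far cap strip 6 (at x = 45 mm on the plate) is pressed in: 0 = standing fully proud, 0.004 m = fully home; it starts at 0 to 0.001.
- puck: Bystander: small steel puck weight with a knob, 42 mm in diameter, 45 mm tall, loose on the bench. Origin: centre of its underside.
- flask: Bystander: pinkish culture flask lying flat, about 110 x 55 x 28 mm with an orange cap. Origin: centre of its body's underside; its cap is at +x.
- bottle: Bystander: amber bottle with a blue cap, 52 mm in diameter, 100 mm tall. Origin: centre of its underside.
Things that resemble listed ones, but are neither listed nor needed, are in the scene too. Of the things that look like the roller, the middle-sized one is meant. What is shaped like the stand but green is not meant.

How it is judged:
By the outcome, as a careful person would: the job done as asked, in the order asked, and still so for the second after the job is handed in, with the robot touching nothing.
It also fails if it takes over 72 s, if anything falls off the work surface, if the arm or the gripper's body presses on something with over 40 N, if the wrist force passes 120 N, or if a joint passes its speed limit or range.

### The arm

A 7-joint arm with a two-finger parallel gripper is mounted at the origin on the work surface. World frame = base frame: x ahead of the robot, y to its left, z up, the work surface at z = 0. Lengths are in m, angles in rad, forces in N, time in s.
With the tool pointing down it reaches from about 0.425 to 0.95 m from the base axis. Payload 4.7 kg.
Tool frame: the origin (TCP) lies between the finger pads; the fingertips stand 17 mm ahead of it and the grasp point (between the pads) lies 2 mm behind it; z points along the fingers, y is the line along which they close (so a half turn about z gives the same grasp; the last joint's range is limited). The gripper opens to 85 mm and grips with 20 to 120 N. Pads are 22 mm wide; open, the fingers measure 114 mm over their backs; the gripper's body (76 mm by 85 mm) begins 54 mm behind the grasp point. The pads swing forward as they close: fully open they stand 13 mm farther back than shut.
Start: joints at [1.287, 0.469, -0.049, 1.532, 0.024, 1.141, -0.082], TCP at [0.17, -0.653, 0.248] pointing down, gripper open.
Joint ranges: [-2.59, 2.59], [-0.33, 1.99], [-1.39, 1.29], [0.1, 2.45], [-1.04, 4.18], [0.21, 1.99], [-2.66, 2.66]. Speed limits (rad/s): [2.57, 2.57, 3.14, 3.14, 3.14, 3.14, 3.14].

### API

Orientations are given as a 3x3 rotation matrix whose columns are the frame's x, y, z axes.
In Python, from cell import * gives the robot as it stands.
- The arm moves only by the tool step_arm, never from a script. Its argument "deltas" is a list of rows, each an object with "slide": the shift along the tool's x, y, z in m, a list of three; "twist": the turn, a rotation vector about the tool's x, y, z in degrees, a list of three; "claw": the finger opening in m, from 0 to 0.0854. A call has 1 to 5 rows; each row shifts and turns the commanded pose from where the row before left it, along the tool's axes as they then stand; what a row does not reach is not made up. A row lasts 1/12 s, in which the tool goes at most 41.7 mm and 7.16 degrees, less where a joint would pass 70% of its speed; a pose out of reach is approached as far as the arm can. A call with a gripper value outside its range is refused whole. The fingers move at their own pace and stop on an object; "grip_force" is the grip in N (left out, the last holds). Time passes only in rows, so rows that do not move let the fingers close. It gives the time, the measured TCP pose, the force, the opening and the grip force at its end, in the units of the state.
- state(): the state, without advancing time (a new reading comes with each control period).
- get_image(name): name is "scene" or "top"; returns the picture (400x640x3 uint8, red, green, blue); there is no depth.
- camera_model(name): a dict with "camera_matrix" (3x3 intrinsics, pixels), "D" ([k1, k2, p1, p2, k3] as OpenCV has them; the pictures are not rectified), "xyz" and "attitude" of the camera in the world. Camera axes: x right, y up, looking along -z (the intrinsics and any distortion apply to the point x, -y, -z); pixel columns grow to the right and rows downward; lengths in m; the calibration is good to about 2 mm. A picture is of the moment at which its call begins. camera_model takes no time and is no camera call.
- job_done(): hands the job in; it is judged then, once.
The state is a dict: "time": time; "joint_positions": joint angles; "qvel": joint speeds; "joint_torque": joint torques, N m; "eef_pos": TCP position; "ee_rot": TCP orientation; "wrist_force": force on the tool from outside, world axes, zero at the start; "moment": the same for the moment, N m; "gripper_width": finger opening in m; "grasp_force": force on a finger pad.
Only numpy, scipy, OpenCV 4.12 (cv2) and the standard library are available. Lean on these libraries where they do the work, as an engineer would, in place of code of your own. Each camera call takes 0.05 s, during which the arm holds its last target. There are 200 camera calls.

## Working session

There is one attempt and no reset: what is moved stays moved. The work goes in short steps, Python scripts to look and compute and a tool call to move; the robot and the scene stay as the last step left them, time stands still between calls to the robot, and variables do not carry over. Pictures are saved under pics/ and viewed, at most 10 in all, crops included, and the job is handed in when it is done.

Besides the shell and the picture viewer there is one more tool, called after "Emit:" as name([rows], argument=value, ...), one row to a line, values as JSON. step_arm: Moves the arm, as the interface text tells. Its arguments: {"type":"object","properties":{"deltas":{"type":"array"},"grip_force":{"type":"number"}},"required":["deltas"]}

```bash
ls; mkdir -p pics; python3 - <<'E'
from cell import *
import cv2
print(state())
for n in("scene","top"):
    cv2.imwrite(f"pics/{n}0.png",get_image(n)[:,:,::-1]); print(camera_model(n))
E
```

```text
pics
{'time': 0.0, 'joint_positions': array([ 1.28709703,  0.46946302, -0.04856783,  1.53366392,  0.02410477,
        1.14096596, -0.08232117]), 'qvel': array([-9.73814045e-05,  1.63142587e-03,  5.73644964e-04, -1.88501402e-03,
        5.28865311e-04,  2.10718779e-03, -3.54474076e-04]), 'joint_torque': array([ 4.31754861e-04, -5.10319376e+01, -4.71846876e-02, -2.37713993e+01,
        1.05109633e-02,  7.53012806e-03,  1.61185092e-06]), 'eef_pos': array([ 0.16999778, -0.65269784,  0.24725944]), 'ee_rot': array([[ 9.67717004e-01,  2.52038653e-01, -5.63831682e-04],
       [ 2.52039269e-01, -9.67715278e-01,  1.82969377e-03],
       [-8.44749812e-05, -1.91273350e-03, -9.99998167e-01]]), 'wrist_force': array([-0.68803635, -1.04943939,  0.02818141]), 'moment': array([ 0.05296769,  0.03133756, -0.03534027]), 'grasp_force': 0.0, 'gripper_width': 0.085367357674595}
{'camera_matrix': array([[472.15510211,   0.        , 309.48404841],
       [  0.        , 472.15510211, 203.61691273],
       [  0.        ,   0.        ,   1.        ]]), 'D': array([-0.07594099,  0.        ,  0.        ,  0.        ,  0.        ]), 'xyz': array([1.10169145, 0.4720782 , 0.6048799 ]), 'attitude': array([[-0.71431749, -0.36124424,  0.59937728],
       [ 0.69973939, -0.38182471,  0.60380019],
       [ 0.01073771,  0.85071293,  0.52552089]])}
{'camera_matrix': array([[514.24401858,   0.        , 320.36040993],
       [  0.        , 514.24401858, 199.46303629],
       [  0.        ,   0.        ,   1.        ]]), 'D': array([-0.15854341,  0.        ,  0.        ,  0.        ,  0.        ]), 'xyz': array([ 0.44527413, -0.09518795,  1.104873  ]), 'attitude': array([[-0.02635934,  0.99542254, -0.09186481],
       [-0.99928755, -0.02872129, -0.02448444],
       [-0.02701084,  0.09115396,  0.99547043]])}
```

View pics/scene0.png

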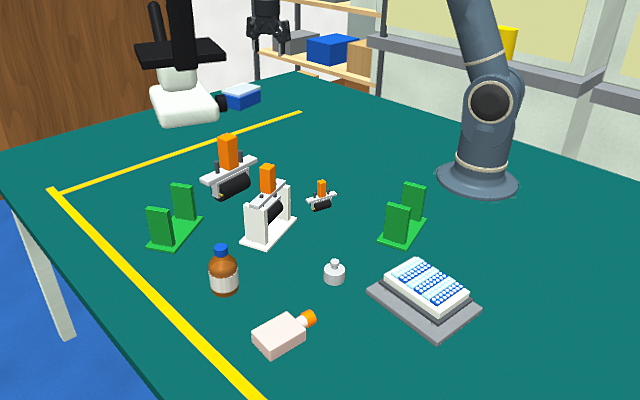

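View pics/top0.png

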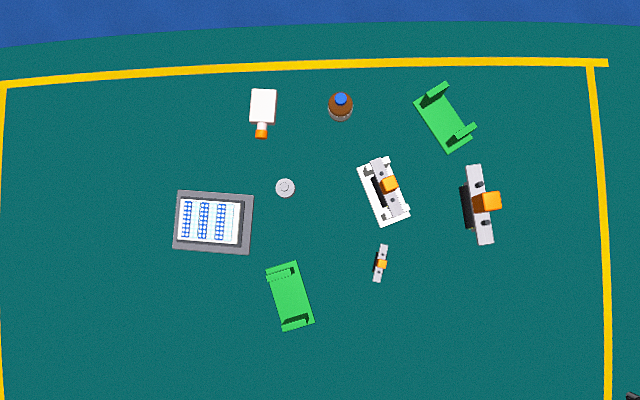

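The scene view shows the middle roller in the white stand at (270,200) and the nest with plate at (425,290). In the top view the stand is at (383,191), the handle at (389,184) and the plate at (212,222).

```bash
cat > h.py <<'E'
from cell import *
import cv2, numpy as np
def plane(n,px,z):
    m=camera_model(n); px=np.array(px,float).reshape(-1,1,2)
    u=cv2.undistortPoints(px,m["camera_matrix"],m["D"]).reshape(-1,2)
    d=np.c_[u[:,0],-u[:,1],-np.ones(len(u))]@m["attitude"].T
    return m["xyz"]+d*((z-m["xyz"][2])/d[:,2])[:,None]
def proj(n,P):
    m=camera_model(n); c=(np.array(P,float)-m["xyz"])@m["attitude"]*[1,-1,-1]
    return cv2.projectPoints(c.reshape(-1,1,3),np.zeros(3),np.zeros(3),m["camera_matrix"],m["D"])[0].reshape(-1,2)
def R2(a): return np.array([[np.cos(a),-np.sin(a)],[np.sin(a),np.cos(a)]])
E
python3 - <<'E'
from h import *
t=cv2.imread("pics/top0.png"); s=cv2.imread("pics/scene0.png")
up=lambda a,k:cv2.resize(a,None,fx=k,fy=k,interpolation=cv2.INTER_CUBIC)
a=up(t[150:234,350:418],7)[:590]; b=up(t[184:260,165:260],4)
cv2.imwrite("pics/c1.png",np.hstack([a[:300*2],np.zeros((a.shape[0],0,3),np.uint8)]))
c=np.zeros((588,796,3),np.uint8); c[:588,:476]=a[:588,:476]; c[:228,480:480+285]=up(t[184:260,165:260],3)
c[240:240+348,480:480+316]=up(s[150:266,225:330],3)[:348,:316]; cv2.imwrite("pics/c1.png",c)
E
```

```text
Traceback (most recent call last):
ValueError: could not broadcast input array from shape (348,315,3) into shape (348,316,3)
```

View pics/c1.png

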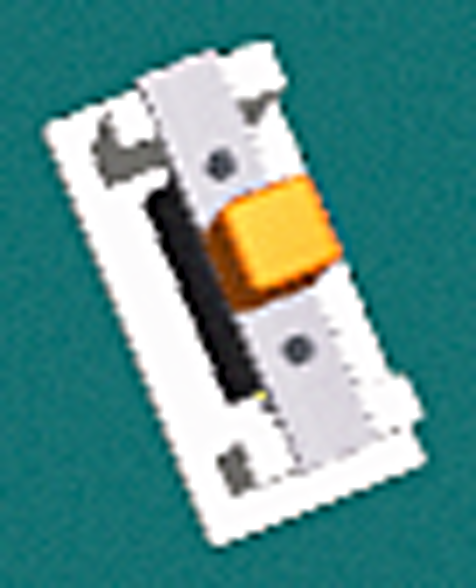

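The crop (7x, offset 350,150) shows three base corners at (45,130), (212,545), (425,460), the crossbar ends near (138,85)/(215,50) and (300,470)/(375,430), and the handle's top face centred near (288,232).

```bash
python3 - <<'E'
from h import *
t=cv2.imread("pics/top0.png"); s=cv2.imread("pics/scene0.png")
f=lambda q:(np.array(q,float)+.5)/7-.5+[350,150]
L=plane("top",f([(45,130),(212,545),(425,460)]),.008)
print("base",L, np.linalg.norm(L[0]-L[1]),np.linalg.norm(L[1]-L[2]),"ctr",(L[0]+L[2])/2)
ax=lambda d:np.degrees(np.arctan2(d[1],d[0]))
print("ang y:",ax(L[0]-L[1]),"x:",ax(L[2]-L[1]))
B=plane("top",f([(138,85),(215,50),(300,470),(375,430)]),.105)
print("bar",B.mean(0),ax(B[0]-B[2]),ax(B[1]-B[3]),np.linalg.norm(B[0]-B[2]),np.linalg.norm(B[0]-B[1]))
H=plane("top",f([(228,208),(310,178),(342,252),(262,290)]),.165)
print("hand",H.mean(0),ax(H[0]-H[3]),ax(H[1]-H[2]),np.linalg.norm(H-np.roll(H,1,0),axis=1))
# orange masks
for n,im in(("top",t),("scene",s)):
    hsv=cv2.cvtColor(im,cv2.COLOR_BGR2HSV); m=((hsv[...,0]>8)&(hsv[...,0]<22)&(hsv[...,1]>170)&(hsv[...,2]>(225 if n=="top" else 100))).astype(np.uint8)
    k,_,st,c=cv2.connectedComponentsWithStats(m)
    for i in range(1,k):
        if st[i,4]>25: print(n,st[i],c[i],plane(n,[c[i]],.165)[0])
# nest: grey mask; plate
hsv=cv2.cvtColor(t,cv2.COLOR_BGR2HSV); r=hsv[180:265,160:265]
g=(r[...,1]<70).astype(np.uint8); k,lab,st,c=cv2.connectedComponentsWithStats(g); i=1+st[1:,4].argmax()
box=cv2.minAreaRect(cv2.findContours((lab==i).astype(np.uint8),0,2)[0][0]); print(box)
P=plane("top",cv2.boxPoints(box)+[160,180],.014); print("nest",P.mean(0),P,np.linalg.norm(P-np.roll(P,1,0),axis=1))
c=np.zeros((600,796,3),np.uint8)
up=lambda a,k:cv2.resize(a,None,fx=k,fy=k,interpolation=cv2.INTER_CUBIC)
a=up(t[184:260,165:260],5); c[:380,:475]=a; b=up(s[250:345,360:490],4)[:,:]; 
cv2.imwrite("pics/c2.png",c); cv2.imwrite("pics/c2.png",up(t[184:260,165:260],8)[:600])
cv2.imwrite("pics/c3.png",up(s[250:345,360:490],6))
E
```

```text
base [[ 0.61199079 -0.14674383  0.008     ]
 [ 0.48301741 -0.1934091   0.008     ]
 [ 0.50700361 -0.25950344  0.008     ]] 0.13715604742268356 0.07031215790854958 ctr [ 0.5594972  -0.20312363  0.008     ]
ang y: 19.891186852121052 x: -70.05373090816788
bar [ 0.55949707 -0.20020065  0.105     ] 20.637022233883734 20.53023150592965 0.11697581752813355 0.02393894399849209
hand [ 0.55924953 -0.20171494  0.165     ] 20.277677906818784 21.023960527723546 [0.02338581 0.02314317 0.02126458 0.02345175]
top [255 130  12   7  75] [260.56       133.09333333] [0.66003324 0.03664347 0.165     ]
top [382 175  17  16  46] [389.97826087 183.7173913 ] [ 0.55739618 -0.20093232  0.165     ]
top [482 191  20  20 274] [492.29927007 200.82846715] [ 0.52027723 -0.39056027  0.165     ]
scene [217 133  22  38 630] [227.68888889 151.58730159] [ 0.57874852 -0.30713367  0.165     ]
scene [  0 137  46  14  47] [ 22.78723404 143.29787234] [ 0.89296848 -0.67213271  0.165     ]
scene [259 163  17  31 421] [267.15914489 178.52969121] [ 0.59485232 -0.155763    0.165     ]
scene [317 179   9  19 133] [321.05263158 188.68421053] [ 0.54710061 -0.05640574  0.165     ]
scene [209 254  28  24 495] [222.24444444 266.15151515] [0.81410585 0.00322293 0.165     ]
scene [213 291  20   6  50] [222.   294.14] [0.84937393 0.0518923  0.165     ]
scene [300 310  17  18 135] [309.64444444 317.34074074] [0.79360244 0.16461399 0.165     ]
((52.77586364746094, 41.689659118652344), (77.89665985107422, 60.540157318115234), 4.763641834259033)
nest [0.50490999 0.16526071 0.014     ] [[0.44855018 0.25637382 0.014     ]
 [0.57944092 0.24461987 0.014     ]
 [0.56017955 0.07355448 0.014     ]
 [0.43146933 0.08649468 0.014     ]] [0.1707357  0.13141743 0.17214635 0.12935908]
```

View pics/c2.png

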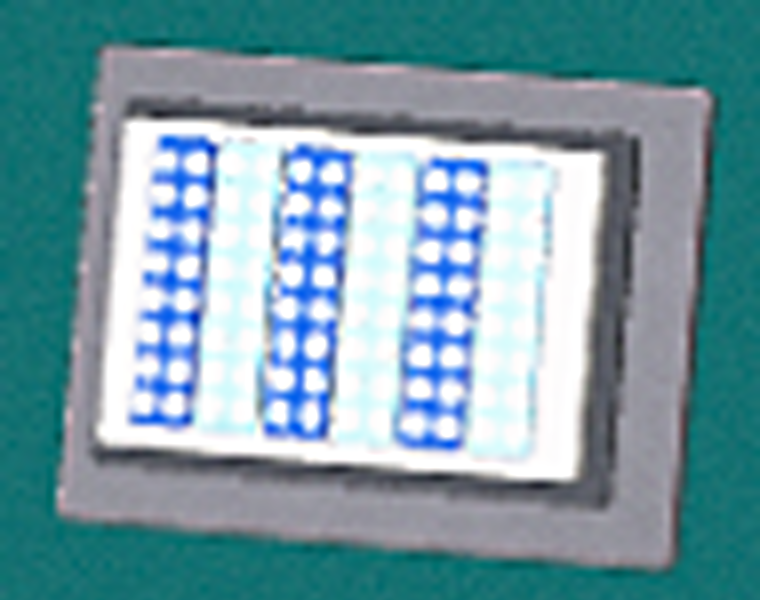

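View pics/c3.png

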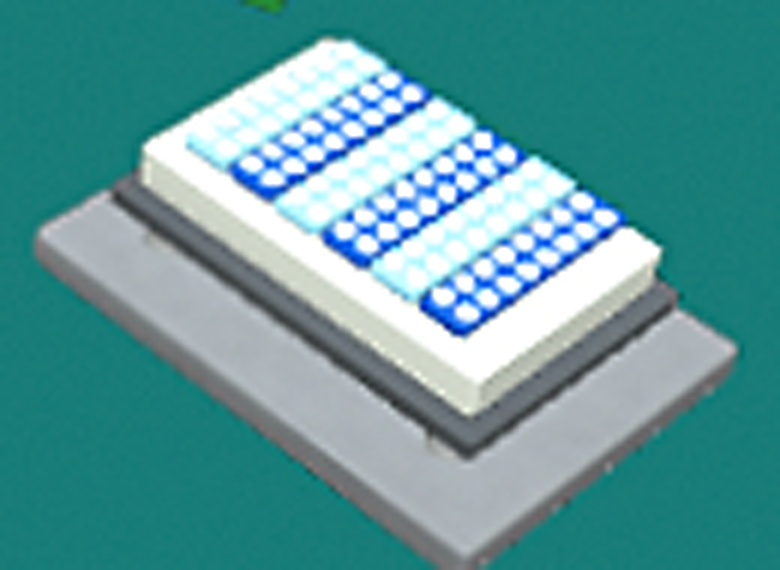

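The sheet's corners in the top crop (8x, offset 165,184) are near (160,137), (132,422), (530,458) and (550,162). The scene crop confirms six strips on the bed.

```bash
cat >> h.py <<'E'
from scipy.spatial.transform import Rotation as Ro
def go(p,yaw,s=None):
    """slide/twist in present tool axes to TCP p, tool y at world angle yaw (deg), tool z down"""
    s=s or state(); R=s["ee_rot"]; a=np.radians(yaw); y=np.array([np.cos(a),np.sin(a),0]); z=np.array([0,0,-1.])
    G=np.c_[np.cross(y,z),y,z]
    print("t",round(s["time"],2),"slide mm",(R.T@(np.array(p)-s["eef_pos"])*1e3).round(2),"twist",Ro.from_matrix(R.T@G).as_rotvec(degrees=True).round(2),"F",s["wrist_force"].round(2),"q",s["joint_positions"].round(2))
E
python3 - <<'E'
from h import *
f=lambda q:(np.array(q,float)+.5)/8-.5+[165,184]
S=plane("top",f([(160,137),(132,422),(530,458),(550,162)]),.0575)
ax=lambda d:np.degrees(np.arctan2(d[1],d[0]))
print("sheet",S.mean(0),[ax(S[2]-S[1]),ax(S[3]-S[0])],[ax(S[0]-S[1]),ax(S[3]-S[2])],np.linalg.norm(S-np.roll(S,1,0),axis=1))
g=lambda q:(np.array(q,float)+.5)/6-.5+[360,250]
S=plane("scene",g([(462,335),(625,218),(345,42),(188,142)]),.0575)
print("sheet/scene",S.mean(0),[ax(S[2]-S[1]),ax(S[3]-S[0])],[ax(S[0]-S[1]),ax(S[3]-S[2])],np.linalg.norm(S-np.roll(S,1,0),axis=1))
print("handle proj scene",proj("scene",[[.559,-.201,.135]]), "top-z.165",proj("top",[[.559,-.201,.165]]))
go([.559,-.201,.235],-69.6)
E
```

```text
sheet [0.50530116 0.16554435 0.0575    ] [np.float64(-96.26437720341296), np.float64(-95.22008653888959)] [np.float64(-6.069331141272652), np.float64(-4.669242589600544)] [0.10365285 0.07440803 0.10550701 0.07632628]
sheet/scene [0.5055768  0.16763503 0.0575    ] [np.float64(-95.44668696719815), np.float64(-96.2472171432808)] [np.float64(-5.157091675400106), np.float64(-3.7357341255768155)] [0.10396203 0.07609603 0.10579689 0.07467585]
handle proj scene [[266.88349543 177.918387  ]] top-z.165 [[389.98009223 182.85155598]]
t 0.1 slide mm [ 490.3  -339.07   12.94] twist [-0.1 -0.  -5.8] F [0.05 0.47 0.11] q [ 1.29  0.47 -0.05  1.53  0.02  1.14 -0.08]
```

Emit:
step_arm([
  {"slide":[0.02,-0.014,0],"twist":[0,0,-1],"claw":0.085},
  {"slide":[0.03,-0.021,0],"twist":[0,0,-1],"claw":0.085},
  {"slide":[0.03,-0.021,0],"twist":[0,0,-1],"claw":0.085},
  {"slide":[0.03,-0.021,0],"twist":[0,0,-1],"claw":0.085},
  {"slide":[0.03,-0.021,0],"twist":[0,0,-1.8],"claw":0.085},
])

```text
time: 0.52
eef_pos: [0.2767, -0.5174, 0.2478]
ee_rot: [[0.937, 0.349, -0.0], [0.349, -0.937, 0.001], [-0.0, -0.001, -1.0]]
wrist_force: [-0.1, 0.0, 0.5]
gripper_width: 0.0853
grasp_force: 0.0
```

```bash
python3 -c "
from h import *
go([.559,-.2005,.235],-69.6)"
```

```text
t 0.52 slide mm [ 375.19 -198.26   12.96] twist [-0.04  0.    0.05] F [-0.12  0.03  0.54] q [ 1.11  0.33 -0.13  1.75  0.05  1.07 -0.25]
```

Emit:
step_arm([
  {"slide":[0.034,-0.018,0]},
  {"slide":[0.034,-0.018,0]},
  {"slide":[0.034,-0.018,0]},
  {"slide":[0.034,-0.018,0]},
  {"slide":[0.034,-0.018,0]},
])

```text
$.deltas[0]: bad value
```

Emit:
step_arm([
  {"slide":[0.034,-0.018,0]},
  {"slide":[0.034,-0.018,0]},
  {"slide":[0.034,-0.018,0]},
  {"slide":[0.034,-0.018,0]},
  {"slide":[0,0,0]},
])

```text
$.deltas[0]: bad value
```

Emit:
step_arm([
  {"slide":[0,0,0]},
  {"slide":[0,0,0]},
  {"slide":[0,0,0]},
])

```text
$.deltas[0]: bad value
```

```bash
python3 -c "
from h import *
go([.559,-.2005,.235],-69.6)"
```

```text
t 0.52 slide mm [ 375.19 -198.26   12.96] twist [-0.04  0.    0.05] F [-0.12  0.03  0.54] q [ 1.11  0.33 -0.13  1.75  0.05  1.07 -0.25]
```

All fields are required in each row.

Emit:
step_arm([
  {"slide":[0.034,-0.018,0],"twist":[0,0,0],"claw":0.085},
  {"slide":[0.034,-0.018,0],"twist":[0,0,0],"claw":0.085},
  {"slide":[0.034,-0.018,0],"twist":[0,0,0],"claw":0.085},
  {"slide":[0.034,-0.018,0],"twist":[0,0,0],"claw":0.085},
  {"slide":[0.034,-0.018,0],"twist":[0,0,0],"claw":0.085},
])

```text
time: 0.93
eef_pos: [0.4046, -0.3737, 0.2481]
ee_rot: [[0.937, 0.348, -0.0], [0.348, -0.937, 0.0], [-0.0, -0.0, -1.0]]
wrist_force: [0.7, -1.5, -0.7]
gripper_width: 0.085
grasp_force: 0.0
```

Emit:
step_arm([
  {"slide":[0.034,-0.018,0],"twist":[0,0,0],"claw":0.085},
  {"slide":[0.034,-0.018,0],"twist":[0,0,0],"claw":0.085},
  {"slide":[0.034,-0.018,0],"twist":[0,0,0],"claw":0.085},
  {"slide":[0.034,-0.018,0],"twist":[0,0,0],"claw":0.085},
  {"slide":[0,0,0],"twist":[0,0,0],"claw":0.085},
])

```text
time: 1.35
eef_pos: [0.5117, -0.2517, 0.2483]
ee_rot: [[0.933, 0.361, 0.004], [0.361, -0.933, 0.005], [0.005, -0.003, -1.0]]
wrist_force: [0.9, 1.6, 0.3]
gripper_width: 0.0849
grasp_force: 0.0
```

Emit:
step_arm([
  {"slide":[0,0,0],"twist":[0,0,0],"claw":0.085},
  {"slide":[0,0,0],"twist":[0,0,0],"claw":0.085},
  {"slide":[0,0,0],"twist":[0,0,0],"claw":0.085},
])

```text
time: 1.6
eef_pos: [0.5051, -0.2621, 0.2479]
ee_rot: [[0.938, 0.346, -0.001], [0.346, -0.938, -0.001], [-0.001, 0.0, -1.0]]
wrist_force: [-0.1, -0.1, 0.3]
gripper_width: 0.0848
grasp_force: 0.0
```

```bash
python3 -c "
from h import *
go([.559,-.2005,.235],-69.6)"
```

```text
t 1.6 slide mm [ 71.86 -39.14  12.85] twist [ 0.    0.08 -0.15] F [-0.11 -0.06  0.32] q [ 0.63  0.31 -0.28  1.78  0.1   1.06 -0.91]
```

Emit:
step_arm([
  {"slide":[0.018,-0.0098,0],"twist":[0,0,0],"claw":0.085},
  {"slide":[0.018,-0.0098,0],"twist":[0,0,0],"claw":0.085},
  {"slide":[0.018,-0.0098,0],"twist":[0,0,0],"claw":0.085},
  {"slide":[0.0179,-0.0098,0],"twist":[0,0,0],"claw":0.085},
  {"slide":[0,0,0.01],"twist":[0,0,0],"claw":0.085},
])

```text
time: 2.02
eef_pos: [0.563, -0.1963, 0.2401]
ee_rot: [[0.936, 0.351, 0.006], [0.351, -0.936, 0.001], [0.006, 0.001, -1.0]]
wrist_force: [0.7, 0.3, 0.5]
gripper_width: 0.0849
grasp_force: 0.0
```

Emit:
step_arm([
  {"slide":[0,0,0],"twist":[0,0,0],"claw":0.085},
  {"slide":[0,0,0],"twist":[0,0,0],"claw":0.085},
  {"slide":[0,0,0],"twist":[0,0,0],"claw":0.085},
])

```text
time: 2.27
eef_pos: [0.5589, -0.2009, 0.2381]
ee_rot: [[0.938, 0.345, -0.001], [0.345, -0.938, -0.001], [-0.001, 0.0, -1.0]]
wrist_force: [-0.2, -0.1, 0.3]
gripper_width: 0.0849
grasp_force: 0.0
```

```bash
python3 -c "
from h import *
go([.559,-.2005,.135],-69.6)
cv2.imwrite('pics/s1.png',cv2.resize(get_image('scene')[90:270,180:340,::-1],None,fx=3.3,fy=3.3,interpolation=2))"
```

```text
t 2.27 slide mm [  0.4   -0.41 103.12] twist [ 0.03  0.07 -0.19] F [-0.18 -0.11  0.28] q [ 0.51  0.37 -0.31  1.73  0.12  1.06 -1.06]
```

View pics/s1.png

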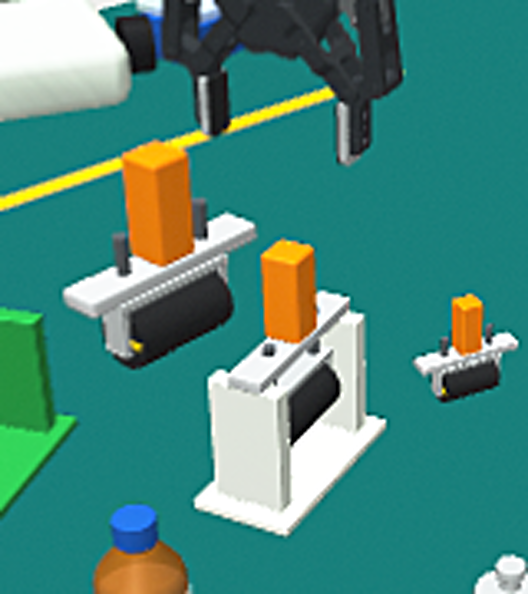

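The open fingers stand over the handle (handle top at 288,250 in the crop; fingertips at 210,125 and 350,155). I descend and grip.

Emit:
step_arm([
  {"slide":[0,0,0.015],"twist":[0,0,0],"claw":0.085},
  {"slide":[0,0,0.022],"twist":[0,0,0],"claw":0.085},
  {"slide":[0,0,0.022],"twist":[0,0,0],"claw":0.085},
  {"slide":[0,0,0.022],"twist":[0,0,0],"claw":0.085},
  {"slide":[0,0,0.015],"twist":[0,0,0],"claw":0.085},
])

```text
time: 2.73
eef_pos: [0.5587, -0.1999, 0.1407]
ee_rot: [[0.938, 0.347, -0.002], [0.347, -0.938, -0.0], [-0.002, -0.001, -1.0]]
wrist_force: [-0.5, 0.3, 0.2]
gripper_width: 0.0852
grasp_force: 0.0
```

Emit:
step_arm([
  {"slide":[0,0,0.007],"twist":[0,0,0],"claw":0.085},
  {"slide":[0,0,0],"twist":[0,0,0],"claw":0.085},
  {"slide":[0,0,0],"twist":[0,0,0],"claw":0.05},
  {"slide":[0,0,0],"twist":[0,0,0],"claw":0.035},
  {"slide":[0,0,0],"twist":[0,0,0],"claw":0.035},
], grip_force=20)

```text
time: 3.15
eef_pos: [0.5609, -0.1992, 0.1368]
ee_rot: [[0.937, 0.348, 0.003], [0.348, -0.937, -0.001], [0.002, 0.002, -1.0]]
wrist_force: [-0.2, -0.4, -0.1]
gripper_width: 0.0511
grasp_force: 0.0
```

Emit:
step_arm([
  {"slide":[0,0,0],"twist":[0,0,0],"claw":0.03},
  {"slide":[0,0,0],"twist":[0,0,0],"claw":0.026},
  {"slide":[0,0,0],"twist":[0,0,0],"claw":0.02},
  {"slide":[0,0,0],"twist":[0,0,0],"claw":0.01},
  {"slide":[0,0,0],"twist":[0,0,0],"claw":0.0},
])

```text
time: 3.57
eef_pos: [0.5606, -0.1991, 0.1361]
ee_rot: [[0.937, 0.348, 0.001], [0.348, -0.937, -0.001], [0.001, 0.001, -1.0]]
wrist_force: [-1.1, -1.1, 5.1]
gripper_width: 0.0257
grasp_force: 22.6
```

```bash
python3 -c "
from h import *
go([.559,-.2005,.135],-69.6);s=state();print(s['grasp_force'],s['gripper_width'],s['moment'])"
```

```text
t 3.57 slide mm [-1.97  0.75  1.14] twist [ 0.07 -0.06 -0.01] F [-1.07 -1.1   5.12] q [ 0.49  0.47 -0.29  1.83  0.17  0.86 -1.1 ]
22.632846236228943 0.02567857709515109 [-0.08124511  0.14863994 -0.01786256]
```

Emit:
step_arm([
  {"slide":[0,0,0],"twist":[0,0,0],"claw":0.0},
  {"slide":[0,0,0],"twist":[0,0,0],"claw":0.0},
  {"slide":[0,0,0],"twist":[0,0,0],"claw":0.0},
  {"slide":[0,0,0],"twist":[0,0,0],"claw":0.0},
], grip_force=100)

```text
time: 3.9
eef_pos: [0.5607, -0.1992, 0.1363]
ee_rot: [[0.937, 0.348, 0.002], [0.348, -0.937, -0.001], [0.001, 0.001, -1.0]]
wrist_force: [-1.1, -0.6, 6.8]
gripper_width: 0.0251
grasp_force: 98.4
```

```bash
python3 -c "
from h import *
go([.559,-.2005,.135],-69.6);s=state();print(s['eef_pos'],s['ee_rot'].round(4).tolist(),s['grasp_force'],s['gripper_width'],s['moment'])"
```

```text
t 3.9 slide mm [-2.07  0.64  1.34] twist [ 0.08 -0.07 -0.01] F [-1.09 -0.64  6.82] q [ 0.49  0.47 -0.29  1.83  0.17  0.86 -1.1 ]
[ 0.56071339 -0.19917951  0.13633983] [[0.9374, 0.3483, 0.0017], [0.3483, -0.9374, -0.0009], [0.0013, 0.0014, -1.0]] 98.38339805603027 0.025095532231696433 [-0.16429947  0.14445169  0.02449568]
```

Emit:
step_arm([
  {"slide":[0,0,-0.002],"twist":[0,0,0],"claw":0.0},
  {"slide":[0,0,-0.004],"twist":[0,0,0],"claw":0.0},
  {"slide":[0,0,-0.008],"twist":[0,0,0],"claw":0.0},
  {"slide":[0,0,-0.012],"twist":[0,0,0],"claw":0.0},
  {"slide":[0,0,-0.012],"twist":[0,0,0],"claw":0.0},
])

```text
time: 4.32
eef_pos: [0.5597, -0.1985, 0.1739]
ee_rot: [[0.937, 0.349, -0.001], [0.349, -0.937, 0.001], [-0.001, -0.001, -1.0]]
wrist_force: [-0.5, -0.0, -4.3]
gripper_width: 0.0251
grasp_force: 98.2
```

```bash
python3 -c "
from h import *
go([.559,-.2005,.245],-69.6);s=state();print(s['moment'])"
```

```text
t 4.32 slide mm [ -1.42   1.53 -71.14] twist [-0.05  0.05  0.01] F [-0.49 -0.03 -4.26] q [ 0.5   0.43 -0.3   1.8   0.15  0.94 -1.08]
[-0.05247421 -0.01814588  0.00672931]
```

Emit:
step_arm([
  {"slide":[0,0,-0.014],"twist":[0,0,0],"claw":0.0},
  {"slide":[0,0,-0.018],"twist":[0,0,0],"claw":0.0},
  {"slide":[0,0,-0.018],"twist":[0,0,0],"claw":0.0},
  {"slide":[0,0,-0.014],"twist":[0,0,0],"claw":0.0},
  {"slide":[0,0,-0.007],"twist":[0,0,0],"claw":0.0},
])

```text
time: 4.73
eef_pos: [0.5612, -0.1988, 0.2478]
ee_rot: [[0.937, 0.349, 0.005], [0.349, -0.937, -0.001], [0.004, 0.003, -1.0]]
wrist_force: [1.2, -0.7, -3.3]
gripper_width: 0.0252
grasp_force: 98.3
```

Emit:
step_arm([
  {"slide":[0,0,0],"twist":[0,0,0],"claw":0.0},
  {"slide":[0,0,0],"twist":[0,0,0],"claw":0.0},
])

```text
time: 4.9
eef_pos: [0.5599, -0.1987, 0.2446]
ee_rot: [[0.937, 0.349, 0.0], [0.349, -0.937, -0.0], [0.0, 0.0, -1.0]]
wrist_force: [-0.8, -0.4, -4.6]
gripper_width: 0.025
grasp_force: 98.3
```

```bash
python3 -c "
from h import *
go([.5125,.2146,.245],-95.8);go([.5125,.2146,.245],-69.6)
cv2.imwrite('pics/s2.png',cv2.resize(get_image('scene')[40:260,150:400,::-1],None,fx=2.7,fy=2.7,interpolation=2))"
```

```text
t 4.9 slide mm [  99.63 -403.92   -0.52] twist [ 2.00e-02 -2.00e-02  2.62e+01] F [-0.85 -0.42 -4.59] q [ 0.51  0.36 -0.31  1.72  0.12  1.08 -1.06]
t 4.9 slide mm [  99.63 -403.92   -0.52] twist [ 0.02 -0.02  0.  ] F [-0.85 -0.42 -4.59] q [ 0.51  0.36 -0.31  1.72  0.12  1.08 -1.06]
```

View pics/s2.png

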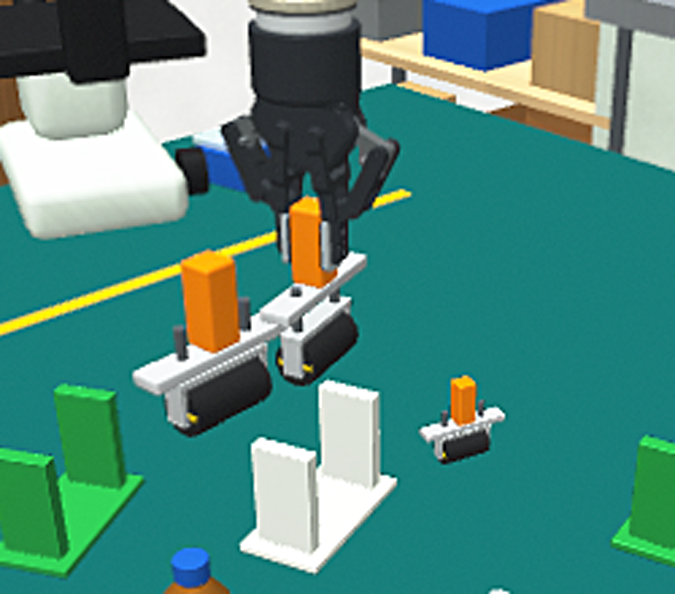

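The crop shows the roller held level at (310,300), drum clear of the empty stand. Now over to the plate.

Emit:
step_arm([
  {"slide":[0.003,-0.012,0],"twist":[0,0,0],"claw":0.0},
  {"slide":[0.006,-0.024,0],"twist":[0,0,0],"claw":0.0},
  {"slide":[0.007,-0.028,0],"twist":[0,0,0],"claw":0.0},
  {"slide":[0.007,-0.028,0],"twist":[0,0,0],"claw":0.0},
  {"slide":[0.007,-0.028,0],"twist":[0,0,0],"claw":0.0},
])

```text
time: 5.37
eef_pos: [0.5452, -0.0735, 0.2433]
ee_rot: [[0.937, 0.349, -0.002], [0.349, -0.937, 0.001], [-0.002, -0.002, -1.0]]
wrist_force: [0.5, 0.1, -3.5]
gripper_width: 0.0247
grasp_force: 98.6
```

Emit:
step_arm([
  {"slide":[0.007,-0.028,0],"twist":[0,0,0],"claw":0.0},
  {"slide":[0.007,-0.028,0],"twist":[0,0,0],"claw":0.0},
  {"slide":[0.007,-0.028,0],"twist":[0,0,0],"claw":0.0},
  {"slide":[0.007,-0.028,0],"twist":[0,0,0],"claw":0.0},
  {"slide":[0.007,-0.028,0],"twist":[0,0,0],"claw":0.0},
])

```text
time: 5.78
eef_pos: [0.5289, 0.0698, 0.2434]
ee_rot: [[0.937, 0.349, -0.002], [0.349, -0.937, 0.0], [-0.002, -0.001, -1.0]]
wrist_force: [-0.3, -0.7, -4.9]
gripper_width: 0.0252
grasp_force: 98.6
```

Emit:
step_arm([
  {"slide":[0.007,-0.028,0],"twist":[0,0,0],"claw":0.0},
  {"slide":[0.007,-0.028,0],"twist":[0,0,0],"claw":0.0},
  {"slide":[0.007,-0.028,0],"twist":[0,0,0],"claw":0.0},
  {"slide":[0.007,-0.028,0],"twist":[0,0,0],"claw":0.0},
  {"slide":[0.004,-0.016,0],"twist":[0,0,0],"claw":0.0},
])

```text
time: 6.2
eef_pos: [0.5133, 0.2036, 0.2436]
ee_rot: [[0.935, 0.353, -0.002], [0.353, -0.935, 0.002], [-0.001, -0.003, -1.0]]
wrist_force: [0.0, 0.3, -3.9]
gripper_width: 0.0246
grasp_force: 98.8
```

Emit:
step_arm([
  {"slide":[0,0,0],"twist":[0,0,5],"claw":0.0},
  {"slide":[0,0,0],"twist":[0,0,6],"claw":0.0},
  {"slide":[0,0,0],"twist":[0,0,6],"claw":0.0},
  {"slide":[0,0,0],"twist":[0,0,6],"claw":0.0},
  {"slide":[0,0,0],"twist":[0,0,3.2],"claw":0.0},
])

```text
time: 6.62
eef_pos: [0.5144, 0.1994, 0.2432]
ee_rot: [[0.995, -0.104, -0.002], [-0.104, -0.995, -0.001], [-0.002, 0.001, -1.0]]
wrist_force: [-0.3, 0.4, -4.0]
gripper_width: 0.0249
grasp_force: 98.8
```

Emit:
step_arm([
  {"slide":[0,0,0],"twist":[0,0,0],"claw":0.0},
  {"slide":[0,0,0],"twist":[0,0,0],"claw":0.0},
  {"slide":[0,0,0],"twist":[0,0,0],"claw":0.0},
])

```text
time: 6.87
eef_pos: [0.5151, 0.1991, 0.2438]
ee_rot: [[0.995, -0.099, -0.001], [-0.099, -0.995, -0.0], [-0.001, 0.0, -1.0]]
wrist_force: [0.3, -0.2, -3.6]
gripper_width: 0.0247
grasp_force: 98.8
```

```bash
python3 -c "
from h import *
go([.5125,.2146,.245],-95.8)
cv2.imwrite('pics/top1.png',get_image('top')[:,:,::-1]); cv2.imwrite('pics/scene1.png',get_image('scene')[:,:,::-1])
im=cv2.imread('pics/scene1.png'); cv2.imwrite('pics/s3.png',cv2.resize(im[110:350,330:550],None,fx=2.4,fy=2.4,interpolation=2))
t=cv2.imread('pics/top1.png'); cv2.imwrite('pics/t1.png',cv2.resize(t[150:234,350:418],None,fx=7,fy=7,interpolation=2))"
```

```text
t 6.87 slide mm [ -4.13 -15.19  -1.22] twist [0.02 0.06 0.11] F [ 0.33 -0.21 -3.64] q [-0.11  0.3  -0.41  1.81  0.14  1.05 -2.24]
```

View pics/s3.png

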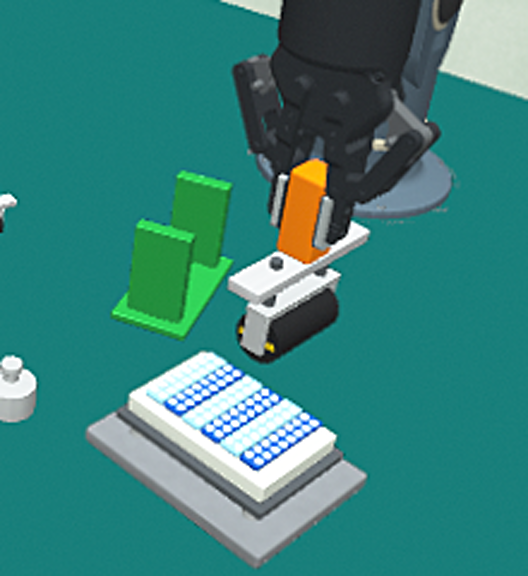

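View pics/t1.png

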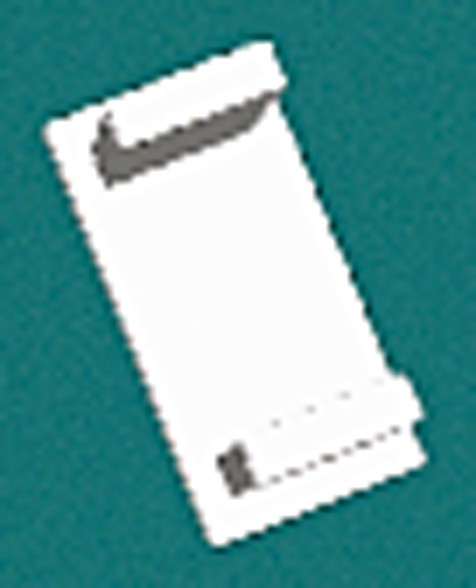

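The scene crop shows the roller above the far end strip (drum at 290,330; plate 235,420). The top crop shows the empty stand, unmoved (base corners same as before). Shift to the start strip and descend, then feel.

Emit:
step_arm([
  {"slide":[-0.002,-0.0075,0.01],"twist":[0,0,0.1],"claw":0.0},
  {"slide":[-0.0021,-0.0077,0.014],"twist":[0,0,0],"claw":0.0},
  {"slide":[0,0,0.014],"twist":[0,0,0],"claw":0.0},
  {"slide":[0,0,0.012],"twist":[0,0,0],"claw":0.0},
  {"slide":[0,0,0.008],"twist":[0,0,0],"claw":0.0},
])

```text
time: 7.38
eef_pos: [0.5123, 0.2141, 0.1842]
ee_rot: [[0.995, -0.102, -0.002], [-0.102, -0.995, -0.001], [-0.002, 0.001, -1.0]]
wrist_force: [0.6, -1.0, -4.5]
gripper_width: 0.0249
grasp_force: 98.9
```

Emit:
step_arm([
  {"slide":[0,0,0.003],"twist":[0,0,0],"claw":0.0},
  {"slide":[0,0,0],"twist":[0,0,0],"claw":0.0},
  {"slide":[0,0,0],"twist":[0,0,0],"claw":0.0},
])

```text
time: 7.63
eef_pos: [0.5136, 0.2143, 0.1835]
ee_rot: [[0.995, -0.103, 0.001], [-0.103, -0.995, 0.0], [0.001, -0.0, -1.0]]
wrist_force: [-0.5, -0.8, -3.2]
gripper_width: 0.0251
grasp_force: 98.9
```

Emit:
step_arm([
  {"slide":[0,0,0],"twist":[0,0,0],"claw":0.0},
])

```text
time: 7.72
eef_pos: [0.5138, 0.2144, 0.1841]
ee_rot: [[0.995, -0.103, 0.002], [-0.103, -0.995, 0.001], [0.001, -0.001, -1.0]]
wrist_force: [-0.6, -0.4, -4.2]
gripper_width: 0.0247
grasp_force: 98.9
```

```bash
python3 -c "
from h import *
go([.5125,.2146,.182],-95.8)
s=cv2.imread('pics/scene1.png')[200:270,400:490]
g=lambda q:plane('top',(np.array(q,float)+.5)/7-.5+[350,150],.095)
P=g([(279,63),(416,400)]);d=(P[0]-P[1])[:2];d/=np.linalg.norm(d);print('stand from uprights',P.mean(0)[:2]-.025*np.array([d[1],-d[0]]),np.degrees(np.arctan2(d[1],d[0])))"
```

```text
t 7.72 slide mm [-1.32 -0.04  2.06] twist [-0.04 -0.09 -0.12] F [-0.63 -0.36 -4.19] q [-0.15  0.37 -0.4   1.87  0.18  0.93 -2.31]
stand from uprights [ 0.55914347 -0.20367149] 19.75301810956895
```

Emit:
step_arm([
  {"slide":[0,0,0.001],"twist":[0,0,0],"claw":0.0},
  {"slide":[0,0,0.001],"twist":[0,0,0],"claw":0.0},
  {"slide":[0,0,0.001],"twist":[0,0,0],"claw":0.0},
  {"slide":[0,0,0.001],"twist":[0,0,0],"claw":0.0},
  {"slide":[0,0,0.001],"twist":[0,0,0],"claw":0.0},
])

```text
time: 8.13
eef_pos: [0.5132, 0.2142, 0.1783]
ee_rot: [[0.995, -0.103, 0.0], [-0.103, -0.995, -0.0], [0.0, 0.0, -1.0]]
wrist_force: [0.8, 1.1, -4.5]
gripper_width: 0.0249
grasp_force: 98.9
```

Emit:
step_arm([
  {"slide":[0,0,0.001],"twist":[0,0,0],"claw":0.0},
  {"slide":[0,0,0.001],"twist":[0,0,0],"claw":0.0},
  {"slide":[0,0,0.001],"twist":[0,0,0],"claw":0.0},
  {"slide":[0,0,0.001],"twist":[0,0,0],"claw":0.0},
])

```text
time: 8.47
eef_pos: [0.5132, 0.2142, 0.1742]
ee_rot: [[0.995, -0.103, 0.0], [-0.103, -0.995, -0.0], [0.0, 0.0, -1.0]]
wrist_force: [-1.0, 0.5, -3.3]
gripper_width: 0.025
grasp_force: 98.9
```

Emit:
step_arm([
  {"slide":[0,0,0.001],"twist":[0,0,0],"claw":0.0},
  {"slide":[0,0,0.001],"twist":[0,0,0],"claw":0.0},
  {"slide":[0,0,0.001],"twist":[0,0,0],"claw":0.0},
  {"slide":[0,0,0.001],"twist":[0,0,0],"claw":0.0},
])

```text
time: 8.8
eef_pos: [0.5133, 0.2142, 0.1702]
ee_rot: [[0.995, -0.103, 0.0], [-0.103, -0.995, -0.0], [0.0, 0.0, -1.0]]
wrist_force: [1.1, -0.2, -3.5]
gripper_width: 0.025
grasp_force: 98.9
```

Emit:
step_arm([
  {"slide":[0,0,0.001],"twist":[0,0,0],"claw":0.0},
  {"slide":[0,0,0.001],"twist":[0,0,0],"claw":0.0},
  {"slide":[0,0,0.001],"twist":[0,0,0],"claw":0.0},
  {"slide":[0,0,0.001],"twist":[0,0,0],"claw":0.0},
])

```text
time: 9.13
eef_pos: [0.5132, 0.2142, 0.1662]
ee_rot: [[0.995, -0.103, 0.0], [-0.103, -0.995, -0.0], [0.0, 0.0, -1.0]]
wrist_force: [0.2, 0.6, -3.9]
gripper_width: 0.0251
grasp_force: 98.9
```

Emit:
step_arm([
  {"slide":[0,0,0.001],"twist":[0,0,0],"claw":0.0},
  {"slide":[0,0,0.001],"twist":[0,0,0],"claw":0.0},
  {"slide":[0,0,0.001],"twist":[0,0,0],"claw":0.0},
  {"slide":[0,0,0.001],"twist":[0,0,0],"claw":0.0},
])

```text
time: 9.47
eef_pos: [0.5132, 0.2143, 0.1622]
ee_rot: [[0.995, -0.103, 0.0], [-0.103, -0.995, -0.0], [0.0, 0.0, -1.0]]
wrist_force: [-0.5, 0.2, -3.8]
gripper_width: 0.0252
grasp_force: 98.9
```

Emit:
step_arm([
  {"slide":[0,0,0.001],"twist":[0,0,0],"claw":0.0},
  {"slide":[0,0,0.001],"twist":[0,0,0],"claw":0.0},
  {"slide":[0,0,0.001],"twist":[0,0,0],"claw":0.0},
  {"slide":[0,0,0.001],"twist":[0,0,0],"claw":0.0},
])

```text
time: 9.8
eef_pos: [0.5135, 0.2148, 0.1591]
ee_rot: [[0.995, -0.103, 0.001], [-0.103, -0.995, 0.001], [0.001, -0.001, -1.0]]
wrist_force: [-1.4, -0.1, 4.2]
gripper_width: 0.0251
grasp_force: 99.3
```

Contact (about 8 N). Now press the first strip home.

Emit:
step_arm([
  {"slide":[0,0,0.001],"twist":[0,0,0],"claw":0.0},
  {"slide":[0,0,0.001],"twist":[0,0,0],"claw":0.0},
])

```text
time: 9.97
eef_pos: [0.5134, 0.2147, 0.1568]
ee_rot: [[0.995, -0.103, 0.001], [-0.103, -0.995, 0.001], [0.001, -0.001, -1.0]]
wrist_force: [-1.3, 0.5, 2.5]
gripper_width: 0.0254
grasp_force: 99.4
```

Emit:
step_arm([
  {"slide":[0,0,0.001],"twist":[0,0,0],"claw":0.0},
  {"slide":[0,0,0.001],"twist":[0,0,0],"claw":0.0},
])

```text
time: 10.13
eef_pos: [0.5136, 0.2148, 0.1552]
ee_rot: [[0.995, -0.103, 0.001], [-0.103, -0.995, 0.001], [0.001, -0.001, -1.0]]
wrist_force: [-2.8, 0.2, 11.0]
gripper_width: 0.0252
grasp_force: 100.2
```

Emit:
step_arm([
  {"slide":[0,0,0],"twist":[0,0,0],"claw":0.0},
])

```text
time: 10.22
eef_pos: [0.5136, 0.2149, 0.1554]
ee_rot: [[0.995, -0.103, 0.001], [-0.103, -0.995, 0.001], [0.001, -0.001, -1.0]]
wrist_force: [-3.0, -0.8, 9.2]
gripper_width: 0.0246
grasp_force: 100.2
```

Emit:
step_arm([
  {"slide":[0,0,0],"twist":[0,0,0],"claw":0.0},
])

```text
time: 10.3
eef_pos: [0.5136, 0.2149, 0.1555]
ee_rot: [[0.995, -0.103, 0.001], [-0.103, -0.995, 0.001], [0.001, -0.001, -1.0]]
wrist_force: [-2.3, 0.2, 8.7]
gripper_width: 0.0246
grasp_force: 100.2
```

```bash
python3 -c "
from h import *
s=state();print(s['eef_pos'],s['moment'].round(3));go([.5125,.2146,.155],-95.8)"
```

```text
[0.51362239 0.214869   0.15548875] [-0.074  0.757 -0.009]
t 10.3 slide mm [-1.09  0.38  0.49] twist [-0.05 -0.07 -0.09] F [-2.27  0.16  8.7 ] q [-0.16  0.41 -0.39  1.9   0.2   0.87 -2.33]
```

Push is about 13 N; now roll.

Emit:
step_arm([
  {"slide":[0,0.002,0],"twist":[0,0,0],"claw":0.0},
  {"slide":[0,0.002,0],"twist":[0,0,0],"claw":0.0},
  {"slide":[0,0.002,0],"twist":[0,0,0],"claw":0.0},
])

```text
time: 10.55
eef_pos: [0.5132, 0.2108, 0.1558]
ee_rot: [[0.995, -0.102, 0.003], [-0.102, -0.995, 0.005], [0.002, -0.005, -1.0]]
wrist_force: [-2.3, 5.1, 8.0]
gripper_width: 0.0249
grasp_force: 100.4
```

Emit:
step_arm([
  {"slide":[0,0.002,0.0002],"twist":[0,0,0],"claw":0.0},
  {"slide":[0,0.002,0],"twist":[0,0,0],"claw":0.0},
  {"slide":[0,0.002,0],"twist":[0,0,0],"claw":0.0},
])

```text
time: 10.8
eef_pos: [0.5127, 0.2058, 0.1558]
ee_rot: [[0.995, -0.101, 0.003], [-0.101, -0.995, 0.006], [0.003, -0.006, -1.0]]
wrist_force: [-1.6, 3.5, 8.6]
gripper_width: 0.0248
grasp_force: 100.4
```

Emit:
step_arm([
  {"slide":[0,0.0025,0.0002],"twist":[0,0,0],"claw":0.0},
  {"slide":[0,0.0025,0],"twist":[0,0,0],"claw":0.0},
  {"slide":[0,0.0025,0],"twist":[0,0,0],"claw":0.0},
  {"slide":[0,0.0025,0],"twist":[0,0,0],"claw":0.0},
])

```text
time: 11.13
eef_pos: [0.5116, 0.1935, 0.1554]
ee_rot: [[0.995, -0.102, 0.002], [-0.102, -0.995, 0.002], [0.002, -0.002, -1.0]]
wrist_force: [-2.8, 0.9, 9.0]
gripper_width: 0.0252
grasp_force: 100.5
```

Emit:
step_arm([
  {"slide":[0,0.0025,0],"twist":[0,0,0],"claw":0.0},
  {"slide":[0,0.0025,0],"twist":[0,0,0],"claw":0.0},
  {"slide":[0,0.0025,0],"twist":[0,0,0],"claw":0.0},
  {"slide":[0,0.0025,0],"twist":[0,0,0],"claw":0.0},
])

```text
time: 11.47
eef_pos: [0.5108, 0.1851, 0.1556]
ee_rot: [[0.995, -0.102, 0.003], [-0.102, -0.995, 0.004], [0.003, -0.004, -1.0]]
wrist_force: [-2.0, 1.3, 8.9]
gripper_width: 0.0248
grasp_force: 100.5
```

```bash
python3 -c "
from h import *
go([.5055-.1*0+.0025,.166,.155],-95.8)"
```

```text
t 11.47 slide mm [-0.83 19.28  0.49] twist [-0.25 -0.17 -0.03] F [-1.96  1.31  8.94] q [-0.11  0.39 -0.39  1.93  0.19  0.86 -2.27]
```

Emit:
step_arm([
  {"slide":[0,0.0025,0.0002],"twist":[0,0,0],"claw":0.0},
  {"slide":[0,0.0025,0],"twist":[0,0,0],"claw":0.0},
  {"slide":[0,0.0025,0],"twist":[0,0,0],"claw":0.0},
  {"slide":[0,0.0025,0],"twist":[0,0,0],"claw":0.0},
])

```text
time: 11.8
eef_pos: [0.5099, 0.1743, 0.1554]
ee_rot: [[0.995, -0.103, 0.003], [-0.103, -0.995, 0.003], [0.003, -0.004, -1.0]]
wrist_force: [-2.6, 4.7, 8.6]
gripper_width: 0.025
grasp_force: 100.6
```

Emit:
step_arm([
  {"slide":[0,0.0025,0.0002],"twist":[0,0,0],"claw":0.0},
  {"slide":[0,0.0025,0],"twist":[0,0,0],"claw":0.0},
  {"slide":[0,0.0025,0],"twist":[0,0,0],"claw":0.0},
  {"slide":[0,0.0025,0],"twist":[0,0,0],"claw":0.0},
])

```text
time: 12.13
eef_pos: [0.5089, 0.1644, 0.1552]
ee_rot: [[0.995, -0.102, 0.003], [-0.102, -0.995, 0.003], [0.003, -0.003, -1.0]]
wrist_force: [-2.4, 1.5, 10.7]
gripper_width: 0.0252
grasp_force: 100.6
```

Emit:
step_arm([
  {"slide":[0,0.0025,0],"twist":[0,0,0],"claw":0.0},
  {"slide":[0,0.0025,0],"twist":[0,0,0],"claw":0.0},
  {"slide":[0,0.0025,0],"twist":[0,0,0],"claw":0.0},
  {"slide":[0,0.0025,0],"twist":[0,0,0],"claw":0.0},
])

```text
time: 12.47
eef_pos: [0.5081, 0.1559, 0.1555]
ee_rot: [[0.995, -0.102, 0.004], [-0.102, -0.995, 0.006], [0.004, -0.006, -1.0]]
wrist_force: [-1.2, 6.1, 9.2]
gripper_width: 0.0248
grasp_force: 100.6
```

Emit:
step_arm([
  {"slide":[0,0.0025,0],"twist":[0,0,0],"claw":0.0},
  {"slide":[0,0.0025,0],"twist":[0,0,0],"claw":0.0},
  {"slide":[0,0.0025,0],"twist":[0,0,0],"claw":0.0},
  {"slide":[0,0.0025,0],"twist":[0,0,0],"claw":0.0},
])

```text
time: 12.8
eef_pos: [0.507, 0.1439, 0.1552]
ee_rot: [[0.995, -0.102, 0.003], [-0.102, -0.995, 0.002], [0.003, -0.002, -1.0]]
wrist_force: [-1.8, 0.8, 10.0]
gripper_width: 0.0251
grasp_force: 100.7
```

Emit:
step_arm([
  {"slide":[0,0.0025,0],"twist":[0,0,0],"claw":0.0},
  {"slide":[0,0.0025,0],"twist":[0,0,0],"claw":0.0},
  {"slide":[0,0.0025,0],"twist":[0,0,0],"claw":0.0},
  {"slide":[0,0.0025,0],"twist":[0,0,0],"claw":0.0},
])

```text
time: 13.13
eef_pos: [0.5062, 0.1362, 0.1555]
ee_rot: [[0.995, -0.102, 0.005], [-0.102, -0.995, 0.006], [0.004, -0.006, -1.0]]
wrist_force: [-1.0, 5.9, 9.1]
gripper_width: 0.0254
grasp_force: 100.6
```

Emit:
step_arm([
  {"slide":[0,0.0025,0],"twist":[0,0,0],"claw":0.0},
  {"slide":[0,0.0025,0],"twist":[0,0,0],"claw":0.0},
  {"slide":[0,0.0025,0],"twist":[0,0,0],"claw":0.0},
  {"slide":[0,0.0025,0],"twist":[0,0,0],"claw":0.0},
])

```text
time: 13.47
eef_pos: [0.5051, 0.1236, 0.1552]
ee_rot: [[0.995, -0.102, 0.004], [-0.102, -0.995, 0.001], [0.003, -0.002, -1.0]]
wrist_force: [-1.1, 1.4, 10.0]
gripper_width: 0.0246
grasp_force: 100.7
```

```bash
python3 -c "
from h import *
go([.5055-.1*.046+.0025,.166-.995*.046,.155],-95.8)"
```

```text
t 13.47 slide mm [-1.33  3.55  0.14] twist [-0.1  -0.19 -0.08] F [-1.06  1.43 10.05] q [-0.01  0.35 -0.38  1.98  0.17  0.84 -2.16]
```

Emit:
step_arm([
  {"slide":[0,0.002,0],"twist":[0,0,0],"claw":0.0},
  {"slide":[0,0.0015,0],"twist":[0,0,0],"claw":0.0},
  {"slide":[0,0.001,0],"twist":[0,0,0],"claw":0.0},
  {"slide":[0,0,0.0002],"twist":[0,0,0],"claw":0.0},
  {"slide":[0,0,0],"twist":[0,0,0],"claw":0.0},
])

```text
time: 13.88
eef_pos: [0.5046, 0.1187, 0.155]
ee_rot: [[0.995, -0.103, 0.003], [-0.103, -0.995, 0.001], [0.003, -0.001, -1.0]]
wrist_force: [-2.3, 0.4, 11.0]
gripper_width: 0.0246
grasp_force: 100.7
```

```bash
python3 -c "
from h import *
go([.5055-.1*.046+.0025,.166-.995*.046,.155],-95.8)"
```

```text
t 13.88 slide mm [-1.36 -1.36 -0.03] twist [-0.05 -0.18 -0.11] F [-2.27  0.43 11.03] q [-0.    0.35 -0.38  1.98  0.17  0.83 -2.15]
```

Roll complete at +47 mm with a steady 12–15 N push. Lift off and check the picture.

Emit:
step_arm([
  {"slide":[0,0,-0.006],"twist":[0,0,0],"claw":0.0},
  {"slide":[0,0,-0.018],"twist":[0,0,0],"claw":0.0},
  {"slide":[0,0,-0.024],"twist":[0,0,0],"claw":0.0},
  {"slide":[0,0,-0.024],"twist":[0,0,0],"claw":0.0},
  {"slide":[0,0,-0.018],"twist":[0,0,0],"claw":0.0},
])

```text
time: 14.3
eef_pos: [0.5033, 0.1179, 0.244]
ee_rot: [[0.995, -0.103, 0.0], [-0.103, -0.995, -0.0], [0.0, 0.0, -1.0]]
wrist_force: [0.2, -0.6, -3.4]
gripper_width: 0.0251
grasp_force: 98.8
```

Emit:
step_arm([
  {"slide":[0,0,0],"twist":[0,0,-5],"claw":0.0},
  {"slide":[0,0,0],"twist":[0,0,-6],"claw":0.0},
  {"slide":[0,0,0],"twist":[0,0,-6],"claw":0.0},
  {"slide":[0,0,0],"twist":[0,0,-6],"claw":0.0},
  {"slide":[0,0,0],"twist":[0,0,-3.3],"claw":0.0},
])

```text
time: 14.72
eef_pos: [0.5027, 0.1176, 0.2421]
ee_rot: [[0.936, 0.353, -0.002], [0.353, -0.936, -0.001], [-0.002, 0.0, -1.0]]
wrist_force: [0.7, 0.4, -4.1]
gripper_width: 0.0249
grasp_force: 98.8
```

Emit:
step_arm([
  {"slide":[0,0,0],"twist":[0,0,0],"claw":0.0},
  {"slide":[0,0,0],"twist":[0,0,0],"claw":0.0},
])

```text
time: 14.88
eef_pos: [0.5029, 0.1177, 0.2424]
ee_rot: [[0.938, 0.347, -0.002], [0.347, -0.938, -0.001], [-0.002, 0.0, -1.0]]
wrist_force: [1.0, -0.9, -3.3]
gripper_width: 0.0251
grasp_force: 98.8
```

```bash
python3 -c "
from h import *
go([.5611,-.2002,.245],-69.6)
s=cv2.cvtColor(get_image('scene'),cv2.COLOR_RGB2BGR);t=cv2.cvtColor(get_image('top'),cv2.COLOR_RGB2BGR)
cv2.imwrite('pics/scene2.png',s);cv2.imwrite('pics/top2.png',t)
# dark-blue strip corner rows in scene, before/after
a=cv2.imread('pics/scene0.png')
for i,im in enumerate((a,s)):
    h=cv2.cvtColor(im,cv2.COLOR_BGR2HSV);m=((h[...,0]>85)&(h[...,0]<125)&(h[...,1]>40)&(h[...,2]>190)).astype(np.uint8);m[:250]=0;m[350:]=0;m[:,:370]=0;m[:,490:]=0
    k,l,st,c=cv2.connectedComponentsWithStats(m)
    print([(x.tolist(),y.round(1).tolist()) for x,y in zip(st[1:],c[1:]) if x[4]>40])
print('expected 4mm drop px',proj('scene',[[.5055,.166,.058],[.5055,.166,.054]]))"
```

```text
t 14.88 slide mm [-55.59 318.36  -2.54] twist [ 0.    0.09 -0.11] F [ 1.05 -0.94 -3.33] q [ 0.09  0.25 -0.47  1.89  0.13  1.03 -1.66]
[([391, 259, 73, 46, 807], [428.7, 282.3])]
[([391, 258, 73, 50, 746], [427.8, 284.0])]
expected 4mm drop px [[425.85581485 278.81419499]
 [425.52982722 280.53817547]]
```

```bash
python3 -c "
from h import *
a,b=[cv2.resize(cv2.imread(f'pics/scene{i}.png',0),None,fx=4,fy=4,interpolation=2) for i in(0,2)]
d=np.array([-.101,-.995,0]);e=np.array([.995,-.101,0])
for k in range(6):
    P=np.array([.5055,.1665,.0575])+d*(k-2.5)*.018+e*np.linspace(-.03,.03,9)[:,None]
    p=(proj('scene',P)*4).astype(np.float32).reshape(-1,1,2)
    q,st,er=cv2.calcOpticalFlowPyrLK(a,b,p,None,winSize=(31,31),maxLevel=2)
    f=(q-p).reshape(-1,2)/4;print(k,np.median(f,0).round(2),f[:,1].round(1))
for P in ([.56,.23,.014],[.44,.1,.014]):
    print(proj('scene',[P]))
"
```

```text
0 [-0.32  1.62] [1.5 1.6 1.7 1.6 1.6 1.6 1.6 1.6 1.6]
1 [-0.38  1.74] [1.4 1.8 1.6 1.2 1.2 1.8 1.8 1.7 1.7]
2 [-0.22  1.47] [1.4 1.5 1.5 1.5 1.5 1.5 1.5 1.4 1.4]
3 [-0.35  1.51] [1.2 1.2 1.5 1.5 1.7 1.8 1.6 1.6 1.4]
4 [-0.2   1.66] [1.5 1.6 1.6 1.7 1.7 1.7 1.7 1.7 1.6]
5 [-0.23  1.34] [0.3 1.1 1.3 1.4 1.4 1.3 1.2 1.4 1.6]
[[435.66905428 331.80429754]]
[[413.32401113 264.91005729]]
```

Emit:
step_arm([
  {"slide":[-0.002,0.012,0],"twist":[0,0,0],"claw":0.0},
  {"slide":[-0.004,0.023,0],"twist":[0,0,0],"claw":0.0},
  {"slide":[-0.0047,0.027,0],"twist":[0,0,0],"claw":0.0},
  {"slide":[-0.0047,0.027,0],"twist":[0,0,0],"claw":0.0},
  {"slide":[-0.0047,0.027,0],"twist":[0,0,0],"claw":0.0},
])

```text
time: 15.4
eef_pos: [0.5249, 0.0014, 0.2432]
ee_rot: [[0.937, 0.348, -0.0], [0.348, -0.937, -0.0], [-0.0, 0.0, -1.0]]
wrist_force: [1.0, 0.3, -3.1]
gripper_width: 0.025
grasp_force: 98.8
```

All six strips dropped 3.1–4 mm (they started up to 1 mm in), which fits fully home. Continue to the stand.

Emit:
step_arm([
  {"slide":[-0.0047,0.027,0],"twist":[0,0,0],"claw":0.0},
  {"slide":[-0.0047,0.027,0],"twist":[0,0,0],"claw":0.0},
  {"slide":[-0.0047,0.027,0],"twist":[0,0,0],"claw":0.0},
  {"slide":[-0.0047,0.027,0],"twist":[0,0,0],"claw":0.0},
  {"slide":[-0.0047,0.027,0],"twist":[0,0,0],"claw":0.0},
])

```text
time: 15.82
eef_pos: [0.5499, -0.1336, 0.2431]
ee_rot: [[0.938, 0.348, -0.0], [0.348, -0.938, -0.0], [-0.0, 0.0, -1.0]]
wrist_force: [0.3, -0.0, -4.6]
gripper_width: 0.0248
grasp_force: 98.8
```

Emit:
step_arm([
  {"slide":[-0.004,0.023,0],"twist":[0,0,0],"claw":0.0},
  {"slide":[-0.003,0.018,0],"twist":[0,0,0],"claw":0.0},
  {"slide":[0,0,0],"twist":[0,0,0],"claw":0.0},
  {"slide":[0,0,0],"twist":[0,0,0],"claw":0.0},
  {"slide":[0,0,0],"twist":[0,0,0],"claw":0.0},
])

```text
time: 16.23
eef_pos: [0.5575, -0.172, 0.243]
ee_rot: [[0.937, 0.349, -0.001], [0.349, -0.937, 0.001], [-0.0, -0.001, -1.0]]
wrist_force: [0.3, -0.5, -4.1]
gripper_width: 0.025
grasp_force: 99.1
```

```bash
python3 -c "
from h import *
go([.5611,-.2002,.245],-69.6)"
```

```text
t 16.23 slide mm [-6.46 27.67 -2.07] twist [-0.07  0.01  0.02] F [ 0.28 -0.49 -4.06] q [ 0.47  0.34 -0.32  1.75  0.12  1.07 -1.1 ]
```

Emit:
step_arm([
  {"slide":[-0.0025,0.01,0],"twist":[0,0,0],"claw":0.0},
  {"slide":[-0.0025,0.011,0],"twist":[0,0,0],"claw":0.0},
  {"slide":[-0.0015,0.0067,0],"twist":[0,0,0],"claw":0.0},
  {"slide":[0,0,0],"twist":[0,0,0],"claw":0.0},
  {"slide":[0,0,0],"twist":[0,0,0],"claw":0.0},
])

```text
time: 16.65
eef_pos: [0.5611, -0.2021, 0.2432]
ee_rot: [[0.938, 0.347, -0.0], [0.347, -0.938, 0.0], [-0.0, -0.0, -1.0]]
wrist_force: [0.5, 1.0, -4.2]
gripper_width: 0.0247
grasp_force: 99.0
```

```bash
python3 -c "
from h import *
go([.5611,-.2002,.137],-69.6)
s=cv2.cvtColor(get_image('scene'),cv2.COLOR_RGB2BGR)
# predicted bar underside corners & centre-bottom, if level, handle centre at tcp-(2mm tool x)
st=state();R=st['ee_rot'];c=st['eef_pos']+np.array([-.0018,-.0006,-.0413]);c2=c.copy()
pts=[]
for sx in(-12,12):
  for sy in(-60,60):
    for z in(0,10): pts.append(c+(R[:,1]*sx+R[:,0]*sy)/1e3+np.array([0,0,z/1e3]))
q=proj('scene',pts)
o=cv2.resize(s[60:260,190:350],None,fx=3.7,fy=3.7,interpolation=2); 
o=o[:600]
for p in q: cv2.circle(o,tuple(int(v) for v in ((p+.5-[190,60])*3.7)),2,(0,0,255),-1)
cv2.imwrite('pics/s4.png',o[:598,:590])"
```

```text
t 16.65 slide mm [  0.72  -1.75 106.2 ] twist [-0.01  0.01 -0.1 ] F [ 0.5   1.04 -4.16] q [ 0.51  0.36 -0.3   1.72  0.12  1.08 -1.05]
```

View pics/s4.png

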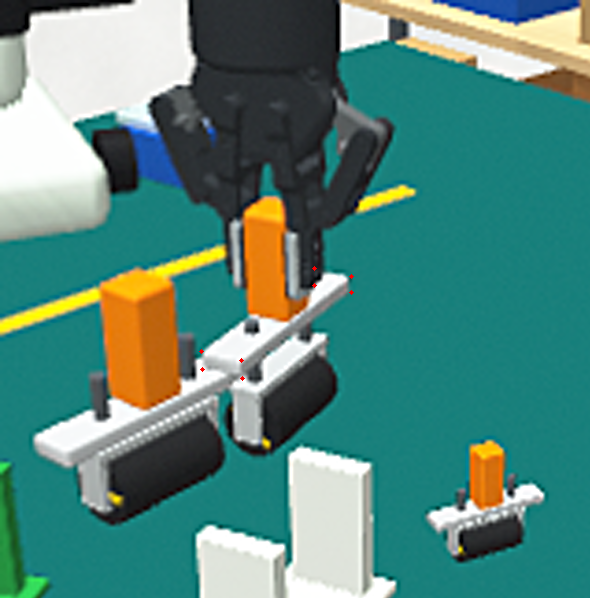

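The overlay points coincide with the crossbar's corners, so the roller sits level and unslipped, straight above the stand. Lowering.

Emit:
step_arm([
  {"slide":[0,-0.0006,0.012],"twist":[0,0,-0.1],"claw":0.0},
  {"slide":[0,0,0.02],"twist":[0,0,0],"claw":0.0},
  {"slide":[0,0,0.02],"twist":[0,0,0],"claw":0.0},
  {"slide":[0,0,0.02],"twist":[0,0,0],"claw":0.0},
  {"slide":[0,0,0.014],"twist":[0,0,0],"claw":0.0},
])

```text
time: 17.12
eef_pos: [0.5598, -0.1997, 0.1546]
ee_rot: [[0.936, 0.351, -0.003], [0.351, -0.936, 0.001], [-0.002, -0.002, -1.0]]
wrist_force: [-0.0, -0.6, -4.3]
gripper_width: 0.0251
grasp_force: 99.1
```

Emit:
step_arm([
  {"slide":[0,0,0.006],"twist":[0,0,0],"claw":0.0},
  {"slide":[0,0,0.004],"twist":[0,0,0],"claw":0.0},
  {"slide":[0,0,0.002],"twist":[0,0,0],"claw":0.0},
  {"slide":[0,0,0],"twist":[0,0,0],"claw":0.0},
  {"slide":[0,0,0],"twist":[0,0,0],"claw":0.0},
])

```text
time: 17.53
eef_pos: [0.5616, -0.2008, 0.1462]
ee_rot: [[0.937, 0.35, 0.002], [0.35, -0.937, -0.001], [0.001, 0.001, -1.0]]
wrist_force: [0.3, 0.0, -4.0]
gripper_width: 0.0248
grasp_force: 99.0
```

```bash
python3 -c "
from h import *
go([.5611,-.2015,.1363],-69.6)"
```

```text
t 17.53 slide mm [-0.76  0.45  9.87] twist [ 0.06 -0.08  0.11] F [ 0.27  0.03 -3.97] q [ 0.49  0.46 -0.29  1.82  0.17  0.88 -1.09]
```

Emit:
step_arm([
  {"slide":[-0.0008,0.0005,0.002],"twist":[0,0,0],"claw":0.0},
  {"slide":[0,0,0.002],"twist":[0,0,0],"claw":0.0},
  {"slide":[0,0,0.002],"twist":[0,0,0],"claw":0.0},
  {"slide":[0,0,0.001],"twist":[0,0,0],"claw":0.0},
  {"slide":[0,0,0.001],"twist":[0,0,0],"claw":0.0},
])

```text
time: 17.95
eef_pos: [0.5603, -0.2015, 0.1372]
ee_rot: [[0.937, 0.35, -0.0], [0.35, -0.937, -0.0], [-0.0, -0.0, -1.0]]
wrist_force: [-0.3, -0.4, -4.2]
gripper_width: 0.0246
grasp_force: 99.0
```

Emit:
step_arm([
  {"slide":[0,0,0.0005],"twist":[0,0,0],"claw":0.0},
  {"slide":[0,0,0],"twist":[0,0,0],"claw":0.0},
])

```text
time: 18.12
eef_pos: [0.5603, -0.2015, 0.1367]
ee_rot: [[0.937, 0.35, -0.0], [0.35, -0.937, 0.0], [-0.0, -0.0, -1.0]]
wrist_force: [-1.0, 0.1, -4.3]
gripper_width: 0.0251
grasp_force: 99.0
```

Emit:
step_arm([
  {"slide":[0,0,0.0005],"twist":[0,0,0],"claw":0.0},
  {"slide":[0,0,0.0005],"twist":[0,0,0],"claw":0.0},
  {"slide":[0,0,0],"twist":[0,0,0],"claw":0.0},
])

```text
time: 18.37
eef_pos: [0.5606, -0.2015, 0.1364]
ee_rot: [[0.937, 0.35, 0.0], [0.35, -0.937, -0.0], [0.0, 0.0, -1.0]]
wrist_force: [-1.0, 0.5, -0.1]
gripper_width: 0.0247
grasp_force: 100.0
```

Seated on the uprights. Reduce grip, then open.

Emit:
step_arm([
  {"slide":[0,0,0.0003],"twist":[0,0,0],"claw":0.0},
  {"slide":[0,0,0],"twist":[0,0,0],"claw":0.0},
  {"slide":[0,0,0],"twist":[0,0,0],"claw":0.0},
], grip_force=20)

```text
time: 18.62
eef_pos: [0.5605, -0.2015, 0.1363]
ee_rot: [[0.937, 0.35, 0.0], [0.35, -0.937, -0.0], [0.0, 0.0, -1.0]]
wrist_force: [-3.5, 0.9, 5.3]
gripper_width: 0.0248
grasp_force: 100.4
```

Emit:
step_arm([
  {"slide":[0,0,0],"twist":[0,0,0],"claw":0.027},
  {"slide":[0,0,0],"twist":[0,0,0],"claw":0.03},
  {"slide":[0,0,0],"twist":[0,0,0],"claw":0.035},
  {"slide":[0,0,0],"twist":[0,0,0],"claw":0.045},
  {"slide":[0,0,0],"twist":[0,0,0],"claw":0.06},
])

```text
time: 19.03
eef_pos: [0.5606, -0.2015, 0.1354]
ee_rot: [[0.937, 0.35, 0.0], [0.35, -0.937, -0.0], [0.0, 0.0, -1.0]]
wrist_force: [-0.6, 0.5, 0.0]
gripper_width: 0.0559
grasp_force: 0.0
```

Emit:
step_arm([
  {"slide":[0,0,0],"twist":[0,0,0],"claw":0.085},
  {"slide":[0,0,0],"twist":[0,0,0],"claw":0.085},
  {"slide":[0,0,0],"twist":[0,0,0],"claw":0.085},
])

```text
time: 19.28
eef_pos: [0.5605, -0.2015, 0.1355]
ee_rot: [[0.937, 0.35, 0.0], [0.35, -0.937, -0.0], [0.0, 0.0, -1.0]]
wrist_force: [0.1, -0.5, -0.5]
gripper_width: 0.0849
grasp_force: 0.0
```

```bash
python3 -c "
from h import *
go([.5590,-.202,.24],-69.6)"
```

```text
t 19.28 slide mm [-1.540e+00 -2.000e-02 -1.045e+02] twist [ 0.01 -0.01  0.1 ] F [ 0.1  -0.5  -0.45] q [ 0.49  0.48 -0.28  1.83  0.17  0.86 -1.09]
```

Released; retract straight up, then away to the side for a clear top view.

Emit:
step_arm([
  {"slide":[0,0,-0.012],"twist":[0,0,0],"claw":0.085},
  {"slide":[0,0,-0.024],"twist":[0,0,0],"claw":0.085},
  {"slide":[0,0,-0.026],"twist":[0,0,0],"claw":0.085},
  {"slide":[0,0,-0.026],"twist":[0,0,0],"claw":0.085},
  {"slide":[0,0,-0.02],"twist":[0,0,0],"claw":0.085},
])

```text
time: 19.7
eef_pos: [0.5611, -0.2015, 0.2468]
ee_rot: [[0.937, 0.35, 0.003], [0.35, -0.937, -0.001], [0.003, 0.002, -1.0]]
wrist_force: [0.9, -0.2, 0.0]
gripper_width: 0.0851
grasp_force: 0.0
```

Emit:
step_arm([
  {"slide":[0,-0.015,-0.005],"twist":[0,0,0],"claw":0.085},
  {"slide":[0,-0.025,0],"twist":[0,0,0],"claw":0.085},
  {"slide":[0,-0.025,0],"twist":[0,0,0],"claw":0.085},
  {"slide":[0,-0.025,0],"twist":[0,0,0],"claw":0.085},
  {"slide":[0,-0.025,0],"twist":[0,0,0],"claw":0.085},
])

```text
time: 20.12
eef_pos: [0.5188, -0.0918, 0.2484]
ee_rot: [[0.937, 0.351, -0.001], [0.351, -0.937, 0.0], [-0.001, -0.0, -1.0]]
wrist_force: [-0.5, 0.2, 0.4]
gripper_width: 0.0849
grasp_force: 0.0
```

Emit:
step_arm([
  {"slide":[0,-0.025,0],"twist":[0,0,0],"claw":0.085},
  {"slide":[0,-0.025,0],"twist":[0,0,0],"claw":0.085},
  {"slide":[0,-0.015,0],"twist":[0,0,0],"claw":0.085},
  {"slide":[0,0,0],"twist":[0,0,0],"claw":0.085},
  {"slide":[0,0,0],"twist":[0,0,0],"claw":0.085},
])

```text
time: 20.53
eef_pos: [0.4968, -0.0319, 0.2486]
ee_rot: [[0.936, 0.352, 0.0], [0.352, -0.936, -0.001], [-0.0, 0.001, -1.0]]
wrist_force: [-0.1, -0.2, -0.7]
gripper_width: 0.0852
grasp_force: 0.0
```

```bash
python3 -c "
from h import *
s=cv2.cvtColor(get_image('scene'),cv2.COLOR_RGB2BGR);t=cv2.cvtColor(get_image('top'),cv2.COLOR_RGB2BGR)
cv2.imwrite('pics/scene3.png',s);cv2.imwrite('pics/top3.png',t)
def org(n,im):
    h=cv2.cvtColor(im,cv2.COLOR_BGR2HSV);m=((h[...,0]>5)&(h[...,0]<25)&(h[...,1]>150)&(h[...,2]>100)).astype(np.uint8)
    k,l,st,c=cv2.connectedComponentsWithStats(m);return [(x[:5].tolist(),y.round(1).tolist()) for x,y in zip(st[1:],c[1:]) if x[4]>90]
for n,i in(('top',t),('scene',s)):
    print(org(n,cv2.imread(f'pics/{n}0.png')));print(org(n,i))
    d=cv2.absdiff(i,cv2.imread(f'pics/{n}0.png')).max(2);k,l,st,c=cv2.connectedComponentsWithStats((d>50).astype(np.uint8));print('diff',[x.tolist() for x in st[1:] if x[4]>8])
print(state()['wrist_force'],state()['time'])"
```

```text
[([422, 57, 99, 9, 467], [470.4, 60.9]), ([335, 58, 87, 10, 239], [388.8, 62.5]), ([151, 63, 97, 13, 427], [196.0, 69.2]), ([585, 65, 13, 63, 237], [591.6, 90.8]), ([97, 69, 58, 11, 206], [126.2, 73.8]), ([0, 86, 12, 45, 126], [2.9, 105.0]), ([329, 93, 23, 22, 275], [339.9, 105.7]), ([593, 121, 13, 75, 347], [599.0, 157.2]), ([255, 130, 13, 9, 104], [260.8, 133.9]), ([379, 175, 20, 19, 234], [388.4, 184.0]), ([471, 191, 31, 22, 518], [486.7, 201.6]), ([604, 337, 8, 63, 296], [607.3, 367.9]), ([0, 353, 4, 47, 91], [1.2, 377.7])]
[([463, 57, 32, 9, 151], [479.2, 61.0]), ([335, 58, 84, 10, 160], [384.0, 62.7]), ([163, 63, 83, 12, 223], [198.8, 68.6]), ([329, 93, 23, 22, 274], [339.9, 105.7]), ([255, 130, 13, 9, 104], [260.8, 133.9]), ([595, 149, 10, 36, 144], [599.9, 164.6]), ([380, 175, 20, 19, 232], [389.7, 184.1]), ([472, 191, 30, 22, 511], [486.7, 201.6]), ([604, 336, 8, 46, 99], [605.8, 356.3])]
diff [[369, 157, 22, 51, 166], [229, 158, 112, 242, 18321], [379, 171, 6, 5, 17], [386, 174, 14, 21, 58], [383, 193, 11, 24, 49], [184, 201, 6, 6, 14], [189, 201, 4, 8, 16], [244, 200, 3, 1
[... 671 characters left out ...]
310, 17, 18, 154], [309.6, 317.1])]
[([0, 0, 170, 151, 19061], [70.6, 64.6]), ([216, 132, 23, 39, 670], [227.6, 151.0]), ([259, 162, 16, 32, 448], [266.5, 177.5]), ([317, 179, 9, 19, 148], [321.1, 188.0]), ([209, 254, 28, 24, 502], [222.3, 266.2]), ([300, 310, 17, 18, 154], [309.6, 317.1])]
diff [[257, 0, 34, 57, 1092], [312, 0, 84, 153, 6460], [446, 0, 34, 63, 1200], [477, 0, 38, 72, 1202], [246, 16, 10, 35, 160], [472, 62, 4, 3, 10], [456, 66, 18, 63, 385], [475, 74, 29, 7, 48], [523, 78, 7, 5, 11], [465, 80, 68, 60, 1584], [249, 162, 17, 41, 70], [258, 168, 28, 42, 113], [267, 195, 14, 14, 26], [268, 202, 16, 24, 28], [391, 256, 74, 52, 1108]]
[-0.23930973  0.51600845 -0.44564406] 20.6333
```

```bash
python3 -c "
from cell import *
print(job_done())"
```

```text
the job is handed in; nothing more can be done
None
```

I rolled all six cap strips in one unbroken pass at about 12–15 N, and they look fully home in the before-and-after pictures. The roller hangs back in its stand, released and within about 3 mm of where it was, with the puck, flask and bottle unmoved; the job was handed in at about 21 s.

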